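# Change over bead cases: flip one lid open, tip the other shut

## Task

Of the two bead cases with steel pull plates on their lids, the open one is finished with and the shut one is needed next. With the fingertips alone, first push the open lid over towards its pull-plate side so that it falls shut, then flip the other case's lid up by its pull plate and back past upright, so that it stays open by itself. Only push, gently: do not grip or lift the lids or cases, keep both cases where they stand, and leave everything else alone.

Things in the scene. Friction and masses are not known exactly. Their poses are not given: they have to be found in the camera images.
- case_next: The case that starts SHUT, to be opened: clear plastic bead case, 98 mm (x) by 150 mm (y), 36 mm high without lid, loose on the table, about 0.9 kg. Origin: centre of its underside, which stands on the table; x points from its front (pull plate side, on the left as the robot sees it) to its hinge, y along the hinge to its left, z up. Front wall at x = -48 mm.
- case_next_lid (a joint): Its lid hinge, rad: 0 shut, grows as it opens, 1.57 upright, stop at 1.92 (leaning back 20 degrees). Free hinge (hardly any friction, slight damping): below upright the lid falls shut, beyond it it falls back on the stop. Lid and plate weigh about 0.1 kg, about 0.08 N m about the hinge when level.
- case_next_hinge (a point): Middle of that hinge axis (along the case's y), 49.4 mm behind the case's origin and 37.5 mm up.
- case_next_tab_edge (a point): Middle of the free front edge of the plain steel pull plate on the lid, at half its thickness; moves with the lid, 121 mm from the hinge axis. Plate 34 x 60 x 4 mm on top of the lid at the middle of its front; it sticks out 24 mm past the front wall, underside 38.6 mm above the table when shut, so that a fingertip fits under it. The lid is a clear sheet 99 x 152 x 2 mm.
- case_done: The case that starts OPEN, to be shut: clear plastic bead case, 98 mm (x) by 150 mm (y), 36 mm high without lid, loose on the table, about 0.9 kg. Origin: centre of its underside, which stands on the table; x points from its front (pull plate side, on the left as the robot sees it) to its hinge, y along the hinge to its left, z up. Front wall at x = -48 mm.
- case_done_lid (a joint): Its lid hinge, rad: same meaning, range and behaviour; starts open, near its stop.
- case_done_hinge (a point): Middle of its hinge axis, 49.4 mm behind its origin and 37.5 mm up.
- case_done_tab_edge (a point): Middle of the free edge of its pull plate, 121 mm from the hinge; it is the top of the lid while open.
- glue: Bystander: white glue bottle with orange nozzle, 34 x 47 x 154 mm, upright; origin under its centre.
- tape: Bystander: roll of tape lying flat, 104 mm across, 25 mm high; origin under its centre.
- green_cup: Bystander: portion cup of green glass grit, 71 mm across, 26 mm high; origin under its centre.
- lump_a: Bystander: green glass lump, 12 x 23 x 9 mm; origin under its centre.
- lump_b: Bystander: reddish glass lump, 21 x 23 x 11 mm; origin under its centre.

How it is judged (in metres and radians):
On the way, in this order (a step that is already met when the one before it is completed fails the run):
1. the case that started open is shut, the other still shut (value of joint case_done_lid below 0.06 rad and value of joint case_next_lid below 0.3 rad), for 0.2 s.
2. the other case's lid is past upright (value of joint case_next_lid above 1.65 rad), for 0.2 s.
At the end, for the whole second after the job is handed in: The lid of the case that started shut rests open past upright (hinge above 1.65 rad), the lid of the case that started open is shut (hinge below 0.06 rad), both lids at rest, and both cases stand flat within 40 mm of where they started (value of joint case_next_lid above 1.65 rad and value of joint case_done_lid below 0.06 rad and velocity of joint case_next_lid between -0.1 and 0.1 rad/s and velocity of joint case_done_lid between -0.1 and 0.1 rad/s and distance of each of case_next, case_done from where it was at the start of the episode below 0.04 m and angle between each of case_next, case_done's own z axis and vertical below 0.05 rad and linear speed of each of case_next, case_done below 0.02 m/s); the robot touches nothing.
It fails at once if a case is lifted or tipped (more than 10 mm up or 0.15 rad) (height (world z) of any of case_next, case_done above 0.01 m or angle between any of case_next, case_done's own z axis and vertical above 0.15 rad).
It fails at once if a case is shoved more than 40 mm (distance of any of case_next, case_done from where it was at the start of the episode above 0.04 m).
It fails at once if the fingers grip or force a case or its lid (more than 18 N) (contact force between the fingers and case_next above 18 N or contact force between the fingers and case_done above 18 N).
It fails at once if a bystander is moved more than 25 mm (distance of any of glue, tape, green_cup, lump_a, lump_b from where it was at the start of the episode above 0.025 m).
It also fails if it takes over 51 s, if anything falls off the work surface, if the arm or the gripper's body presses on something with over 40 N, if the wrist force passes 120 N, or if a joint passes its speed limit or range.

## Robot

A 6-joint arm with a two-finger parallel gripper is mounted at the origin on a cart in front of the work surface, level with it; the furniture and walls round the work are solid. World frame = base frame: x ahead of the robot, y to its left, z up, the work surface at z = 0. Lengths are in m, angles in degrees, forces in N, time in s.
With the tool pointing down it reaches from about 0.4 to 0.825 m from the base axis. Payload 7 kg.
Tool frame: the origin (TCP) lies midway between the tips of the shut fingers; the grasp point (between the pads) lies 19 mm behind it; z points along the fingers, y is the line along which they close (so a half turn about z gives the same grasp; the last joint's range is limited). The gripper opens to 88 mm and grips with 3 to 60 N. Pads are 19 mm wide; open, the fingers measure 130 mm over their backs; the gripper's body (78 mm by 193 mm) begins 47 mm behind the grasp point.
Start: joints at [-47.664, 20.546, 0.682, 0, -70.136, -16.507], TCP at [0.294, -0.608, 0.227] pointing down, gripper open.
Joint ranges: [-176.03, 176.03], [-82.01, 121.73], [-58.28, 71.71], [-173.87, 95.51], [-174.79, -0.11], [-173.66, 173.66]. Speed limits (degrees/s): [136.94, 136.94, 172.46, 180, 180, 180].

## Interface

Orientations are given as [roll, pitch, yaw] about the fixed x, y, z axes, in that order (R = Rz(yaw) Ry(pitch) Rx(roll)).
In Python, from plant import ctrl gives the robot as it stands. The module is installed in compiled form; this text tells all that it offers.
- The arm moves only by the tool send_rows, never from a script. Its argument "plan" is a list that holds one entry, the list of rows, each a list of 6 numbers: the shift along the tool's x, y, z in cm, then the turn, a rotation vector about the tool's x, y, z in degrees. A call has 1 to 8 rows; each row is the pose to reach, as a shift and turn from the pose commanded when the call began, along the tool's axes at that moment; what a row does not reach only later rows make up. A row lasts 1/12 s, in which the tool goes at most 41.7 mm and 7.16 degrees, less where a joint would pass 70% of its speed; a pose out of reach is approached as far as the arm can. A call with a gripper value outside its range is refused whole. "fingers" is the opening, from 0 (shut) to 1 (fully open), set as the call begins (left out, the last holds). The fingers move at their own pace and stop on an object; the grip force is fixed at half the most. Time passes only in rows, so rows that repeat a pose let the fingers close. It gives the time, the measured TCP pose, the force, the opening and the grip force at its end, in the units of the state.
- ctrl.get_obs(): the state, without advancing time (a new reading comes with each control period).
- ctrl.snapshot(name): name is "scene" or "side" or "wrist"; returns a dict with "img" (400x640x3 uint8, red, green, blue), "K" (3x3 intrinsics, pixels), "k1" (the pictures are not rectified: a ray, as slopes to the right and down, at radius r is drawn at 1 + k1 r^2 times it, then the intrinsics apply), "pose" (4x4, takes a point from camera to world coordinates). Camera axes: x right, y down, z forward; pixel columns grow to the right and rows downward; lengths in m; the calibration is good to about 2 mm. A picture is of the moment at which its call begins. There is no depth.
- ctrl.close_job(): hands the job in; it is judged then, once.
The state is a dict: "clock": time; "joint_pos": joint angles; "qvel": joint speeds; "tau": joint torques, N m; "tool_pos": TCP position; "orientation": TCP orientation; "force": force on the tool from outside, world axes, zero at the start; "moment": the same for the moment, N m; "opening": finger opening in m; "gripper_force": force on a finger pad.
Only numpy, scipy, OpenCV 4.12 (cv2) and the standard library are available. Lean on these libraries where they do the work, as an engineer would, in place of code of your own. Each camera call takes 0.05 s, during which the arm holds its last target. There are 200 camera calls.

## Working session

There is one attempt and no reset: what is moved stays moved. The work goes in short steps, Python scripts to look and compute and a tool call to move; the robot and the scene stay as the last step left them, time stands still between calls to the robot, and variables do not carry over. Pictures are saved under pics/ and viewed, at most 10 in all, crops included, and the job is handed in when it is done.

Besides the shell and the picture viewer there is one more tool, called after ">>>" by a JSON object that holds its "fn" and its "kwargs", one argument or row to a line. send_rows: Moves the arm, as the interface text tells. Its arguments: {"type":"object","properties":{"plan":{"type":"array","items":{"type":"array","items":{"type":"array","items":{"type":"number"}}}},"fingers":{"type":"number"}},"required":["plan"]}

```bash
mkdir -p pics
python3 - <<'E'
from plant import ctrl
import cv2,numpy as np
for n in("scene","side"):
    s=ctrl.snapshot(n); cv2.imwrite(f"pics/{n}0.png",s["img"][:,:,::-1]); np.savez(f"{n}0.npz",**s)
    print(n,s["K"].tolist(),s["k1"],np.round(s["pose"],3).tolist())
print(ctrl.get_obs())
E
```

```text
scene [[380.051403735561, 0.0, 319.52172008452317], [0.0, 380.051403735561, 200.84177528703825], [0.0, 0.0, 1.0]] -0.020142601359382235 [[-0.791, -0.413, 0.452, 0.103], [-0.612, 0.541, -0.577, 0.657], [-0.006, -0.733, -0.68, 0.759], [0.0, 0.0, 0.0, 1.0]]
side [[493.1905728613335, 0.0, 322.2740870861354], [0.0, 493.1905728613335, 200.19846595444903], [0.0, 0.0, 1.0]] -0.11380383302754404 [[-1.0, 0.017, -0.024, 0.565], [0.03, 0.518, -0.855, 1.195], [-0.002, -0.855, -0.518, 0.732], [0.0, 0.0, 0.0, 1.0]]
{'clock': 0.1, 'joint_pos': array([-4.76606493e+01,  2.05877951e+01,  6.39669311e-01, -1.80541751e-02,
       -7.01365874e+01, -1.65080809e+01]), 'qvel': array([ 0.00423039, -0.13293471,  0.1387348 ,  0.0732736 ,  0.04918917,
        0.05097884]), 'tau': array([-1.24104936e-03, -5.84162879e+01,  2.93751222e+01,  7.01551706e+00,
        1.01434972e-02, -5.65454934e-05]), 'tool_pos': array([ 0.29391176, -0.60716553,  0.22571506]), 'orientation': array([ 1.79913955e+02, -7.80015546e-03, -1.54174871e+02]), 'force': array([-0.0184751 , -0.54267229,  0.6993736 ]), 'moment': array([-0.01975438,  0.02669898, -0.00383374]), 'gripper_force': 0.0, 'opening': 0.08744255957824638}
```

View pics/scene0.png

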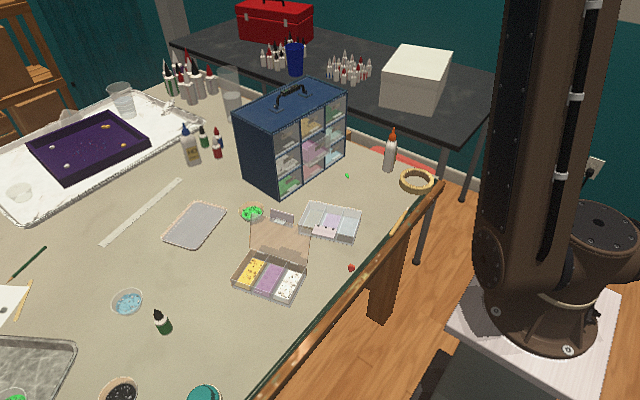

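View pics/side0.png

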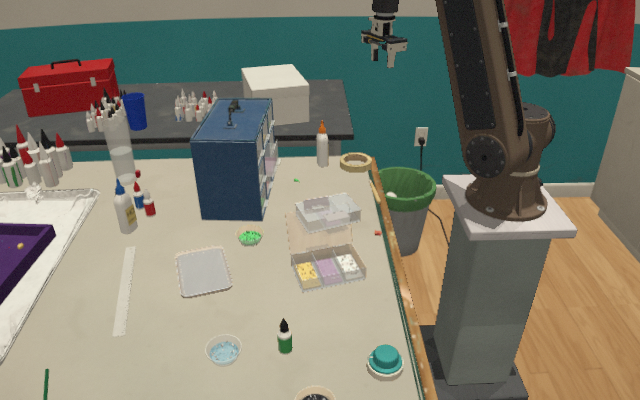

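The scene view shows the open case at about (270,275) with its lid standing behind it, and the shut case at about (330,222). The cup is at (252,213), the lumps at (347,175) and (351,267), the tape at (417,180) and the glue at (390,150). The side view shows the same layout. I'll zoom in on both.

Run:
```python
import cv2
a=cv2.imread("pics/scene0.png")[185:315,215:375]; b=cv2.imread("pics/side0.png")[175:300,230:390]
cv2.imwrite("pics/c1.png",cv2.resize(a,(720,585),interpolation=2)); cv2.imwrite("pics/c2.png",cv2.resize(b,(720,562),interpolation=2))
```

```text
(no output)
```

View pics/c1.png

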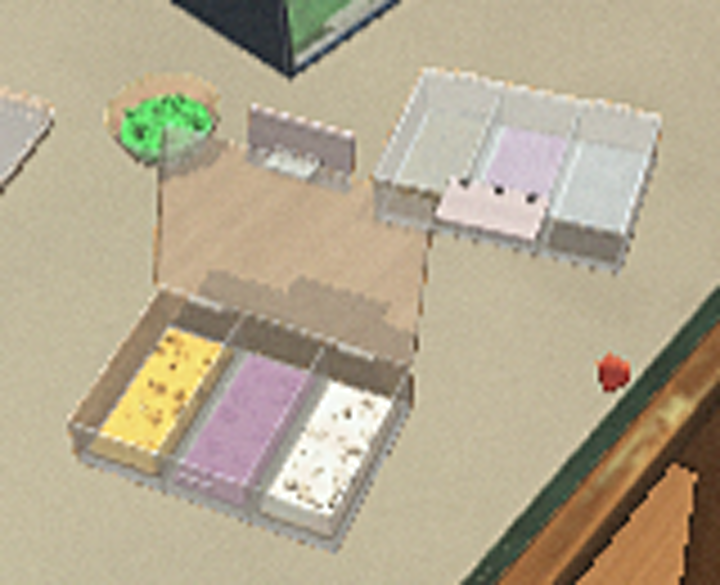

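View pics/c2.png

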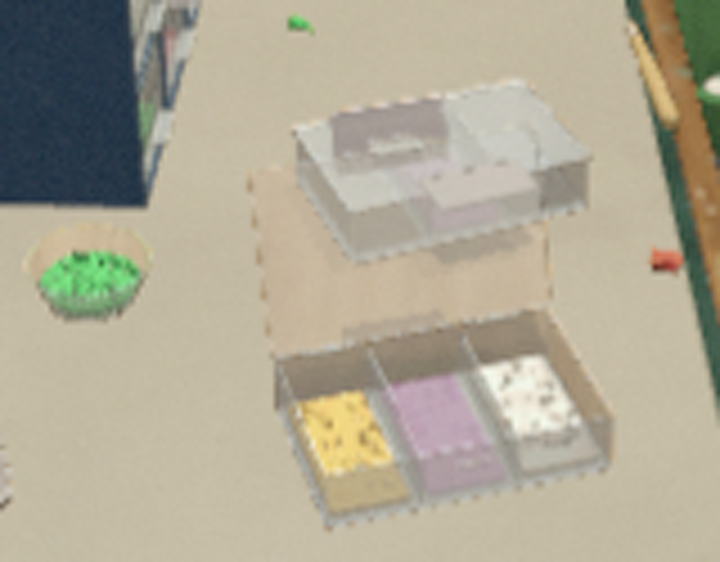

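The crops show these features:
- **Open lid (c1):** it runs from the hinge at (162,290)-(412,365) up to the plate at (250,105)-(355,185).
- **Shut lid (c1):** corners at about (428,70), (662,115), (630,235) and (375,180), with the plate at (435-550,178-238).
- **c2:** shows the same from the front.

Next I'll compute positions from these.

```bash
cat > h.py <<'E'
import cv2,numpy as np
def load(n): return dict(np.load(n+"0.npz"))
def ray(s,p):
    d=np.array([s["k1"],0,0,0,0],float)
    u=cv2.undistortPoints(np.array([[p]],float),s["K"],d)[0,0]
    # model check: distortion x(1+k1 r^2) same as OpenCV
    return s["pose"][:3,3],s["pose"][:3,:3]@np.array([*u,1])
def plane(s,p,z): o,d=ray(s,p); return o+d*(z-o[2])/d[2]
def tri(a,p,b,q):
    o,d=ray(a,p);o2,e=ray(b,q); t=np.linalg.lstsq(np.c_[d,-e],o2-o,rcond=None)[0]
    A=o+d*t[0];B=o2+e*t[1]; return (A+B)/2,np.linalg.norm(A-B)
E
python3 - <<'E'
from h import *
np.set_printoptions(precision=3,suppress=True)
a,b=load("scene"),load("side")
f=lambda p:(215+p[0]/4.5,185+p[1]/4.5); g=lambda p:(230+p[0]/4.5,175+p[1]/4.5)
P={"hingeL":((162,290),(274,353),.037),"hingeR":((412,365),(545,310),.037),"fbL":((85,462),(328,525),0),"fbR":((337,549),(605,470),0),
"plateTopL":((250,105),(333,105),.155),"plateTopR":((355,135),(447,98),.155),
"lidL":((165,145),(250,170),None),"lidR":((432,235),(545,220),None),
"nBL":((428,70),(295,130),.038),"nBR":((662,115),(520,82),.038),"nFR":((632,232),(590,157),.038),"nFL":((375,180),(350,210),.038),
"tabFL":((435,220),(432,207),.041),"tabFR":((540,238),(540,190),.041),"tabBL":((455,178),(420,187),.041),"tabBR":((550,192),(525,162),.041)}
for k,(p,q,z) in P.items():
    print(k,*tri(a,f(p),b,g(q)), *( [] if z is None else [plane(a,f(p),z)[:2],plane(b,g(q),z)[:2]]))
for n,p,q in(("cup",(251,212),(250,237)),("lumpR",(351,267),(377,233)),("lumpG",(347,175),(296,180)),("tape",(417,181),(356,162)),("glue",(388,170),(322,163))): print(n,plane(a,p,.01)[:2],plane(b,q,.01)[:2])
E
```

```text
hingeL [0.611 0.284 0.035] 0.0031897706892973455 [0.608 0.286] [0.612 0.284]
hingeR [0.47 0.24 0.03] 0.0032021781440136014 [0.468 0.242] [0.47  0.251]
fbL [ 0.585  0.374 -0.002] 0.001420645783487332 [0.583 0.375] [0.585 0.375]
fbR [ 0.445  0.332 -0.004] 0.0017195501362955207 [0.444 0.333] [0.445 0.338]
plateTopL [0.579 0.231 0.153] 0.0006244586612690773 [0.577 0.233] [0.579 0.234]
plateTopR [0.522 0.215 0.149] 0.005035631103267835 [0.521 0.217] [0.522 0.229]
lidL [0.619 0.259 0.128] 0.009620045115442125
lidR [0.477 0.21  0.081] 0.030251156789289874
nBL [0.606 0.057 0.033] 0.0018049023154077376 [0.603 0.061] [0.605 0.068]
nBR [0.467 0.004 0.033] 0.0036114278522049216 [0.466 0.006] [0.467 0.016]
nFR [0.431 0.09  0.03 ] 0.0011755124026591095 [0.428 0.096] [0.432 0.103]
nFL [0.572 0.149 0.034] 0.0014313153826388373 [0.569 0.153] [0.572 0.154]
tabFL [0.525 0.152 0.036] 0.004183408061009023 [0.52  0.158] [0.526 0.157]
tabFR [0.465 0.132 0.037] 0.004588935948074572 [0.465 0.133] [0.464 0.142]
tabBL [0.533 0.122 0.034] 0.004277274477961989 [0.531 0.126] [0.532 0.137]
tabBR [0.474 0.109 0.045] 0.01100112953384807 [0.481 0.101] [0.471 0.112]
cup [0.725 0.176] [0.719 0.178]
lumpR [0.394 0.163] [0.397 0.17 ]
lumpG [ 0.604 -0.124] [ 0.607 -0.116]
tape [ 0.417 -0.23 ] [ 0.415 -0.23 ]
glue [ 0.515 -0.223] [ 0.525 -0.227]
```

>>> {"fn": "send_rows", "kwargs": {
  "plan": [
    [[-58.7,60.1,-2,0,0,-81],[-58.7,60.1,-2,0,0,-81],[-58.7,60.1,-2,0,0,-81],[-58.7,60.1,-2,0,0,-81],[-58.7,60.1,-2,0,0,-81],[-58.7,60.1,-2,0,0,-81],[-58.7,60.1,-2,0,0,-81],[-58.7,60.1,-2,0,0,-81]]
  ],
  "fingers": 0
}}

```text
clock: 0.77
tool_pos: [0.3997, -0.2896, 0.2344]
orientation: [180.0, 0.0, -96.5]
force: [1.2, 0.7, 0.3]
opening: 0.0402
gripper_force: 0.0
```

```bash
cat >> h.py <<'E'
from scipy.spatial.transform import Rotation as Ro
def rel(p,yaw,tilt,cur=None):
    "shift cm and turn deg (tool axes) to TCP p, tool x heading yaw, tilted by tilt about tool y"
    from plant import ctrl
    o=ctrl.get_obs(); R=Ro.from_euler("xyz",o["orientation"],degrees=True)
    T=Ro.from_euler("xyz",[180,0,yaw],degrees=True)*Ro.from_rotvec([0,np.radians(tilt),0])
    return np.round(R.inv().apply(np.array(p)-o["tool_pos"])*100,2),np.round((R.inv()*T).as_rotvec(degrees=True),1)
E
python3 -c "
from h import *
print(rel((.560,.190,.24),-73,0))
a,b=load('scene'),load('side')
print('cabinet',plane(a,(280,198),0),plane(b,(263,216),0))"
```

```text
(array([-49.47, -10.47,  -0.55]), array([  0. ,   0. , -23.5]))
cabinet [0.70710386 0.07486031 0.        ] [0.69473452 0.06579189 0.        ]
```

>>> {"fn": "send_rows", "kwargs": {
  "plan": [
    [[-49.5,-10.5,-0.5,0,0,-23.5],[-49.5,-10.5,-0.5,0,0,-23.5],[-49.5,-10.5,-0.5,0,0,-23.5],[-49.5,-10.5,-0.5,0,0,-23.5],[-49.5,-10.5,-0.5,0,0,-23.5],[-49.5,-10.5,-0.5,0,0,-23.5],[-49.5,-10.5,-0.5,0,0,-23.5],[-49.5,-10.5,-0.5,0,0,-23.5]]
  ],
  "fingers": 0
}}

```text
clock: 1.43
tool_pos: [0.5074, 0.0261, 0.2379]
orientation: [-180.0, 0.0, -73.4]
force: [0.8, -1.2, -0.2]
opening: 0.0003
gripper_force: 0.0
```

```bash
python3 -c "
from h import *
print(rel((.560,.190,.24),-73,0))"
```

```text
(array([-14.2 ,  -9.74,  -0.21]), array([-0. ,  0. , -0.4]))
```

>>> {"fn": "send_rows", "kwargs": {
  "plan": [
    [[-13.5,-9.5,0,0,0,0],[-13.5,-9.5,0,0,0,0],[-13.5,-9.5,0,0,0,0],[-13.5,-9.5,0,0,0,0],[-13.5,-9.5,0,0,0,0],[-13.5,-9.5,0,0,0,0],[-13.5,-9.5,0,0,0,0]]
  ]
}}

```text
clock: 2.02
tool_pos: [0.5594, 0.1805, 0.2371]
orientation: [179.9, -0.0, -73.3]
force: [0.2, -0.1, 0.3]
opening: 0.0002
gripper_force: 0.0
```

```bash
python3 -c "
from h import *
print(rel((.560,.190,.132),-73,0))
from plant import ctrl
s=ctrl.snapshot('scene'); cv2.imwrite('pics/s1.png',cv2.resize(s['img'][120:330,180:440,::-1],(780,630))[:600])"
```

```text
(array([-0.9 , -0.34, 10.5 ]), array([ 0.1, -0. , -0.3]))
```

View pics/s1.png

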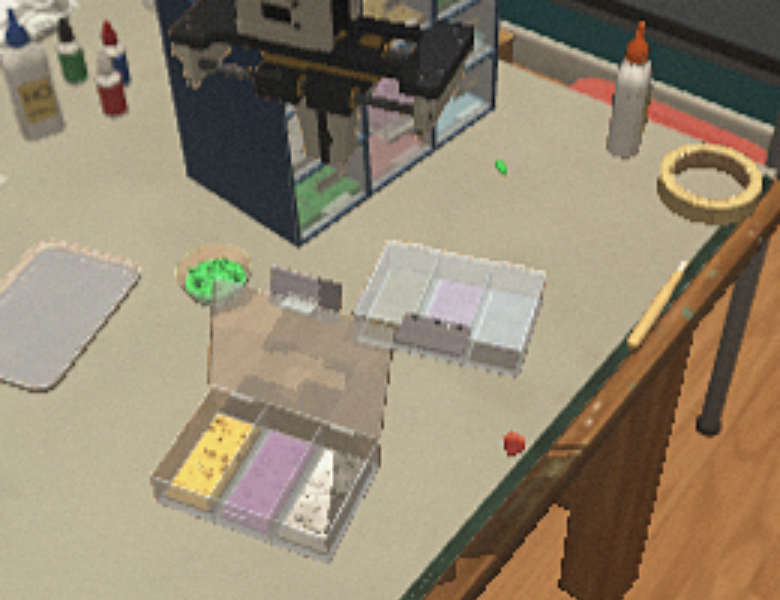

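The gripper hovers behind the open lid, around (330,130) in this crop, and nothing has been disturbed. I'll descend and then push.

>>> {"fn": "send_rows", "kwargs": {
  "plan": [
    [[0,0,3,0,0,0],[0,0,6,0,0,0],[0,0,9,0,0,0],[0,0,10.5,0,0,0],[0,0,10.5,0,0,0],[-1,0,10.5,0,0,0],[-2,0,10.5,0,0,0],[-2.5,0,10.5,0,0,0]]
  ]
}}

```text
clock: 2.73
tool_pos: [0.5534, 0.2057, 0.1347]
orientation: [-179.8, 0.1, -73.4]
force: [-0.2, -0.0, -0.2]
opening: 0.0003
gripper_force: 0.0
```

>>> {"fn": "send_rows", "kwargs": {
  "plan": [
    [[-0.5,0,0,0,0,0],[-1,0,0,0,0,0],[-1.5,0,0,0,0,0],[-2,0,0,0,0,0],[-2.5,0,0,0,0,0],[-3,0,0,0,0,0],[-3.5,0,0,0,0,0],[-4,0,0,0,0,0]]
  ]
}}

```text
clock: 3.4
tool_pos: [0.5411, 0.2432, 0.1327]
orientation: [180.0, -0.0, -73.4]
force: [-0.5, 0.9, 0.2]
opening: 0.0007
gripper_force: 0.1
```

```bash
python3 -c "
from h import *
from plant import ctrl
print(ctrl.get_obs()['tool_pos'])
s=ctrl.snapshot('scene'); cv2.imwrite('pics/s2.png',cv2.resize(s['img'][120:330,180:440,::-1],(520,420)))"
```

```text
[0.5411174  0.24320142 0.13270321]
```

View pics/s2.png

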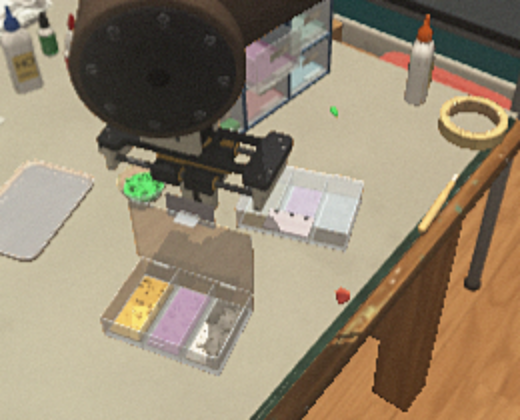

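The fingers, around (195,200), are now behind the plate and pushing the lid towards upright. I'll keep going.

>>> {"fn": "send_rows", "kwargs": {
  "plan": [
    [[-0.5,0,0,0,0,0],[-1,0,0,0,0,0],[-1.5,0,0,0,0,0],[-2,0,0,0,0,0],[-2.5,0,0,0,0,0],[-3,0,0,0,0,0],[-3.5,0,0,0,0,0],[-3.5,0,0,0,0,0]]
  ]
}}

```text
clock: 4.12
tool_pos: [0.5311, 0.2772, 0.1328]
orientation: [-180.0, 0.0, -73.3]
force: [0.4, -0.3, 0.1]
opening: 0.0003
gripper_force: 0.0
```

>>> {"fn": "send_rows", "kwargs": {
  "plan": [
    [[0,0,-3,0,0,0],[0,0,-6,0,0,0],[0,0,-9,0,0,0],[0,0,-12,0,0,0],[0,0,-12,0,0,0]]
  ]
}}

```text
clock: 4.53
tool_pos: [0.5338, 0.2776, 0.2598]
orientation: [-179.5, 0.2, -73.3]
force: [1.4, 1.2, 1.4]
opening: 0.0002
gripper_force: 0.0
```

```bash
python3 -c "
from h import *
from plant import ctrl
print(ctrl.get_obs()['tool_pos'])
print(rel((.47,.20,.20),-69,45))
s=ctrl.snapshot('side'); cv2.imwrite('pics/s3.png',cv2.resize(s['img'][120:330,180:440,::-1],(520,420)))"
```

```text
[0.53384538 0.27758216 0.25981538]
(array([5.62, 8.4 , 5.89]), array([ 1.2, 45.1, -4.3]))
```

View pics/s3.png

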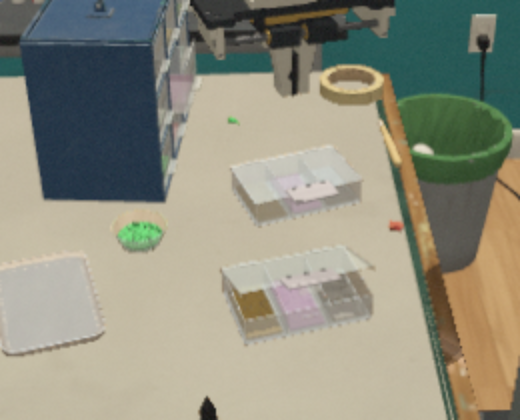

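The done lid is still falling at about (295,260) in this view, and the way to the other plate is clear. Next is the tilted pre-pose.

```bash
python3 -c "
from h import *
E=np.array([.493,.147]);x=np.array([.366,-.93])
print(rel((*(E-.045*x),.15),-68.5,40))"
```

```text
(array([ 6.89,  7.99, 10.6 ]), array([ 1.3, 40.1, -4.8]))
```

>>> {"fn": "send_rows", "kwargs": {
  "plan": [
    [[2,4,0,1.3,40,-4.8],[6.9,8,5,1.3,40,-4.8],[6.9,8,10.6,1.3,40,-4.8],[6.9,8,10.6,1.3,40,-4.8],[6.9,8,10.6,1.3,40,-4.8],[6.9,8,10.6,1.3,40,-4.8],[6.9,8,10.6,1.3,40,-4.8],[6.9,8,10.6,1.3,40,-4.8]]
  ]
}}

```text
clock: 5.25
tool_pos: [0.4737, 0.1874, 0.1453]
orientation: [179.2, -40.1, -67.9]
force: [-0.1, -0.4, -0.2]
opening: 0.0003
gripper_force: 0.0
```

```bash
python3 -c "
from h import *
E=np.array([.493,.147]);x=np.array([.366,-.93])
print(rel((*(E-.040*x),.02),-68.5,40))
from plant import ctrl
s=ctrl.snapshot('side'); cv2.imwrite('pics/s4.png',cv2.resize(s['img'][150:300,230:410,::-1],(720,600)))
s=ctrl.snapshot('scene');cv2.imwrite('pics/s4b.png',s['img'][:,:,::-1])"
```

```text
(array([-7.7 , -0.45,  9.88]), array([ 0.4, -0.1,  0.4]))
```

View pics/s4.png

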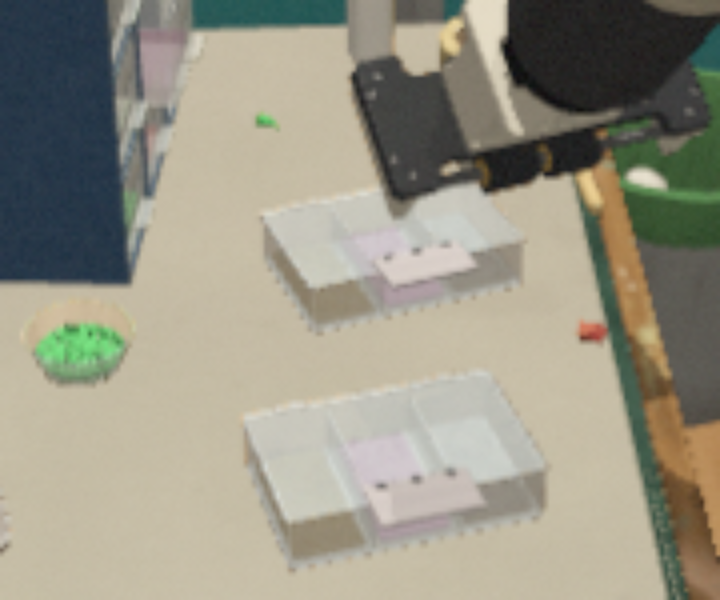

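The done case is shut. The target plate's front edge runs (387,285)-(475,264) in this crop, and the finger path is clear. I'll check the edge position.

```bash
python3 -c "
from h import *
b=load('side')
for p in((387,285),(475,264)): print(plane(b,(230+p[0]/4,150+p[1]/4),.0395))"
```

```text
[0.52440061 0.15639804 0.0395    ]
[0.46691465 0.13396702 0.0395    ]
```

>>> {"fn": "send_rows", "kwargs": {
  "plan": [
    [[-3,-0.2,3,0,0,0],[-5,-0.4,6,0,0,0],[-7,-0.4,9,0,0,0],[-7.7,-0.4,9.9,0,0,0],[-7.7,-0.4,9.9,0,0,0],[-7.7,-0.4,9.9,0,0,0]]
  ]
}}

```text
clock: 5.85
tool_pos: [0.4796, 0.184, 0.0226]
orientation: [179.5, -40.0, -68.3]
force: [-0.4, -0.5, 0.7]
opening: 0.0006
gripper_force: 0.0
```

```bash
python3 -c "
from h import *
from plant import ctrl
print(ctrl.get_obs()['tool_pos'],ctrl.get_obs()['force'])"
```

```text
[0.4795836  0.18398318 0.02257802] [-0.37669633 -0.53481636  0.68359985]
```

```bash
python3 -c "
from h import *
from plant import ctrl
np.set_printoptions(suppress=True)
x=np.array([.366,-.93]);H=np.array([.4957,.1452])+.121*x
p=ctrl.get_obs()['tool_pos']; c=np.array([(p[:2]-H)@x+.0073,p[2]+.0061,])
print('corner',c, 'lat',(p[:2]-H)@[.93,.366])
th=np.radians(np.linspace(6,105,40)); r=np.interp(th,[0,.8,1.8],[.110,.110,.098])
P=[c+(np.array([-.110,c[1]])-c)*k for k in(.3,.6,.9,1)]
t0=np.arcsin((.0375-c[1])/.11)
P+=[np.array([-.110,z]) for z in(c[1]+.004,c[1]+.009,.0425)]
P+=[np.array([-q*np.cos(t),.0375+q*np.sin(t)]) for t,q in zip(th,r)]
P=np.array(P); f=np.radians(40)
T=np.c_[P@[np.cos(f),np.sin(f)],P@[np.sin(f),-np.cos(f)]]*100
prev=np.array([c@[np.cos(f),np.sin(f)],c@[np.sin(f),-np.cos(f)]])*100
for i in range(0,len(T),8):
    print(np.round(T[i:i+8]-prev,1).tolist()); prev=T[min(i+7,len(T)-1)]
"
```

```text
corner [-0.15552854  0.02867802] lat -0.0007936109172888839
[[1.0, 0.9], [2.1, 1.8], [3.1, 2.6], [3.5, 2.9], [3.7, 2.6], [4.1, 2.2], [4.4, 1.9], [4.8, 1.4]]
[[0.4, -0.3], [0.7, -0.6], [1.1, -0.9], [1.5, -1.2], [1.9, -1.5], [2.3, -1.7], [2.8, -2.0], [3.2, -2.2]]
[[0.5, -0.2], [0.9, -0.4], [1.4, -0.5], [1.8, -0.6], [2.3, -0.7], [2.8, -0.8], [3.3, -0.9], [3.8, -0.9]]
[[0.5, 0.0], [1.0, 0.1], [1.4, 0.2], [1.9, 0.3], [2.4, 0.4], [2.8, 0.5], [3.3, 0.7], [3.7, 0.9]]
[[0.4, 0.2], [0.8, 0.4], [1.2, 0.6], [1.6, 0.9], [2.0, 1.2], [2.4, 1.4], [2.7, 1.7], [3.1, 2.0]]
[[0.3, 0.3], [0.6, 0.7], [0.9, 1.0], [1.2, 1.4], [1.4, 1.7], [1.7, 2.1], [1.9, 2.4]]
```

>>> {"fn": "send_rows", "kwargs": {
  "plan": [
    [[0.3,0.8,0.8,0,0,0],[0,0,0.6,0,0,0],[0.9,0,1.3,0,0,0],[1.7,0,1.9,0,0,0],[2.5,0,2.6,0,0,0],[3.0,0,3.0,0,0,0],[3.2,0,3.2,0,0,0],[3.5,0,2.9,0,0,0]]
  ]
}}

```text
clock: 6.52
tool_pos: [0.496, 0.1418, 0.0216]
orientation: [179.5, -39.9, -68.2]
force: [-0.9, 3.3, -0.0]
opening: 0.0007
gripper_force: 1.6
```

```bash
python3 -c "
from plant import ctrl
o=ctrl.get_obs();print(o['tool_pos'],o['force'])"
```

```text
[0.49604565 0.14176929 0.02161761] [-0.94353422  3.34389775 -0.02187384]
```

>>> {"fn": "send_rows", "kwargs": {
  "plan": [
    [[-0.2,0,-0.2,0,0,0],[0,0,-0.5,0,0,0],[0.2,0,-0.8,0,0,0],[0.4,0,-1.1,0,0,0]]
  ]
}}

```text
clock: 6.85
tool_pos: [0.494, 0.1454, 0.033]
orientation: [179.4, -40.0, -68.2]
force: [-0.2, 0.3, -0.6]
opening: 0.0002
gripper_force: 0.3
```

```bash
python3 -c "
from plant import ctrl
import cv2
o=ctrl.get_obs();print(o['tool_pos'],o['force'])
s=ctrl.snapshot('side'); cv2.imwrite('pics/s5.png',cv2.resize(s['img'][150:300,230:410,::-1],(720,600)))"
```

```text
[0.49403491 0.14539199 0.03303281] [-0.17678792  0.29543749 -0.64712256]
```

View pics/s5.png

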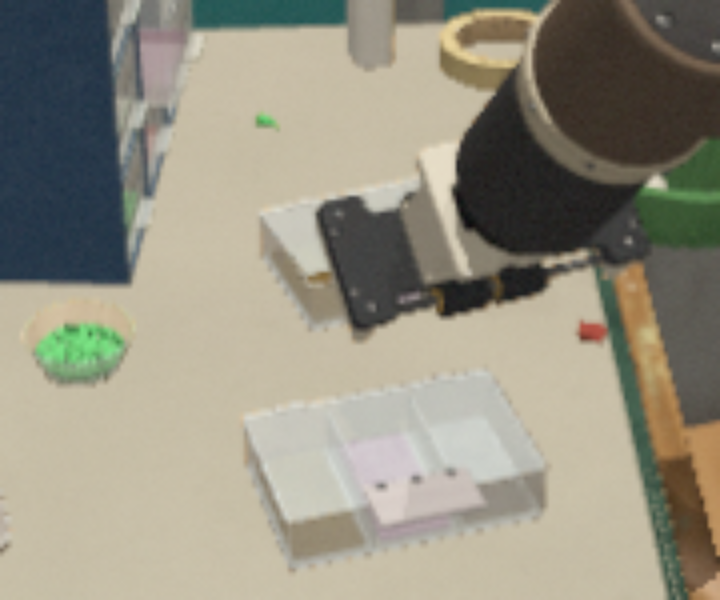

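The case hasn't moved, the force is only 0.65 N, and the lid is starting to rise: beads show at about (320,275). Next I'll recompute the arc from this pose.

```bash
python3 -c "
from h import *
from plant import ctrl
np.set_printoptions(suppress=True)
x=np.array([.366,-.93]);H=np.array([.4957,.1452])+.121*x
p=ctrl.get_obs()['tool_pos']; c=np.array([(p[:2]-H)@x+.0073,p[2]+.0061,])
print('corner',c)
th=np.radians(np.linspace(3,105,40)); r=np.interp(th,[0,.5,1.8],[.114,.11,.098])
P=np.array([np.array([-q*np.cos(t),.0375+q*np.sin(t)]) for t,q in zip(th,r)]); f=np.radians(40)
T=np.c_[P@[np.cos(f),np.sin(f)],P@[np.sin(f),-np.cos(f)]]*100
prev=np.array([c@[np.cos(f),np.sin(f)],c@[np.sin(f),-np.cos(f)]])*100
for i in range(0,len(T),8):
    print(np.round(T[i:i+8]-prev,1).tolist()); prev=T[min(i+7,len(T)-1)]
"
```

```text
corner [-0.11461909  0.03965847]
[[0.3, -0.2], [0.7, -0.6], [1.1, -0.9], [1.5, -1.2], [2.0, -1.5], [2.4, -1.7], [2.9, -2.0], [3.3, -2.2]]
[[0.5, -0.2], [0.9, -0.4], [1.4, -0.5], [1.9, -0.7], [2.4, -0.8], [2.9, -0.8], [3.4, -0.9], [3.9, -0.9]]
[[0.5, -0.0], [1.0, -0.0], [1.5, 0.0], [2.0, 0.1], [2.4, 0.2], [2.9, 0.3], [3.4, 0.4], [3.8, 0.5]]
[[0.5, 0.2], [0.9, 0.3], [1.3, 0.5], [1.7, 0.8], [2.1, 1.0], [2.5, 1.2], [2.9, 1.5], [3.3, 1.8]]
[[0.4, 0.3], [0.7, 0.6], [1.0, 0.9], [1.3, 1.3], [1.6, 1.6], [1.9, 2.0], [2.1, 2.4], [2.4, 2.8]]
```

>>> {"fn": "send_rows", "kwargs": {
  "plan": [
    [[0.3,0,-0.2,0,0,0],[0.7,0,-0.6,0,0,0],[1.1,0,-0.9,0,0,0],[1.5,0,-1.2,0,0,0],[2.0,0,-1.5,0,0,0],[2.4,0,-1.7,0,0,0],[2.9,0,-2.0,0,0,0],[3.3,0,-2.2,0,0,0]]
  ]
}}

```text
clock: 7.57
tool_pos: [0.4987, 0.1349, 0.0715]
orientation: [179.5, -40.0, -68.2]
force: [0.3, 0.5, -0.1]
opening: 0.0004
gripper_force: 0.6
```

>>> {"fn": "send_rows", "kwargs": {
  "plan": [
    [[0.5,0,-0.2,0,0,0],[0.9,0,-0.4,0,0,0],[1.4,0,-0.5,0,0,0],[1.9,0,-0.7,0,0,0],[2.4,0,-0.8,0,0,0],[2.9,0,-0.8,0,0,0],[3.4,0,-0.9,0,0,0],[3.9,0,-0.9,0,0,0]]
  ]
}}

```text
clock: 8.23
tool_pos: [0.5077, 0.1125, 0.1031]
orientation: [179.5, -40.0, -68.2]
force: [-0.7, 1.5, -0.6]
opening: 0.0005
gripper_force: 0.3
```

```bash
python3 -c "
from plant import ctrl
import cv2
o=ctrl.get_obs();print(o['tool_pos'],o['force'])
s=ctrl.snapshot('side'); cv2.imwrite('pics/s6.png',cv2.resize(s['img'][130:300,220:410,::-1],(660,590)))"
```

```text
[0.50767227 0.11251366 0.10313526] [-0.65581785  1.50829213 -0.58310784]
```

View pics/s6.png

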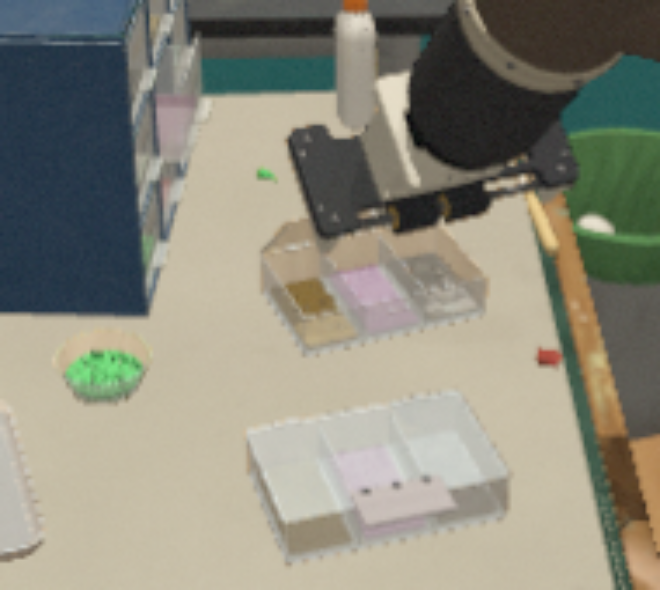

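The lid is rising with the fingers: the beads are uncovered at (310,295)-(430,270), and neither case has moved. Next I'll carry it past upright.

>>> {"fn": "send_rows", "kwargs": {
  "plan": [
    [[0.5,0,0,0,0,0],[1.0,0,0,0,0,0],[1.5,0,0,0,0,0],[2.0,0,0.1,0,0,0],[2.4,0,0.2,0,0,0],[2.9,0,0.3,0,0,0],[3.4,0,0.4,0,0,0],[3.8,0,0.5,0,0,0]]
  ]
}}

```text
clock: 8.95
tool_pos: [0.5197, 0.0824, 0.1238]
orientation: [179.5, -40.0, -68.2]
force: [-1.8, 0.1, 2.3]
opening: 0.0005
gripper_force: 1.5
```

>>> {"fn": "send_rows", "kwargs": {
  "plan": [
    [[0.5,0,0.2,0,0,0],[0.9,0,0.3,0,0,0],[1.3,0,0.5,0,0,0],[1.7,0,0.8,0,0,0],[2.1,0,1.0,0,0,0],[2.5,0,1.2,0,0,0],[2.9,0,1.5,0,0,0],[3.3,0,1.8,0,0,0]]
  ]
}}

```text
clock: 9.62
tool_pos: [0.5332, 0.0481, 0.1307]
orientation: [179.4, -40.0, -68.2]
force: [0.1, -0.2, 0.7]
opening: 0.0006
gripper_force: 0.1
```

>>> {"fn": "send_rows", "kwargs": {
  "plan": [
    [[0.4,0,0.3,0,0,0],[0.7,0,0.6,0,0,0],[1.0,0,0.9,0,0,0],[1.3,0,1.3,0,0,0],[1.6,0,1.6,0,0,0],[1.9,0,2.0,0,0,0],[2.1,0,2.4,0,0,0],[2.1,0,2.4,0,0,0]]
  ]
}}

```text
clock: 10.28
tool_pos: [0.5444, 0.0183, 0.1255]
orientation: [179.4, -40.0, -68.2]
force: [0.1, -0.2, 0.5]
opening: 0.0004
gripper_force: 0.0
```

```bash
python3 -c "
from plant import ctrl
import cv2
o=ctrl.get_obs();print(o['tool_pos'],o['force'])
s=ctrl.snapshot('side'); cv2.imwrite('pics/s7.png',cv2.resize(s['img'][130:300,220:410,::-1],(660,590)))"
```

```text
[0.54440792 0.01833874 0.12549886] [ 0.14254194 -0.1920715   0.51508809]
```

>>> {"fn": "send_rows", "kwargs": {
  "plan": [
    [[0,0,-3,0,0,0],[0,0,-6,0,0,0],[0,0,-9,0,0,0],[0,0,-12,0,0,0],[-2,0,-16,0,0,0],[-2,0,-19,0,0,0],[-2,0,-22,0,0,0],[-2,0,-22,0,0,0]]
  ]
}}

```text
clock: 11.0
tool_pos: [0.4891, 0.1705, 0.2856]
orientation: [179.9, -39.8, -68.2]
force: [0.6, 1.2, -0.3]
opening: 0.0003
gripper_force: 0.0
```

```bash
cat > chk.py <<'E'
from h import *
from plant import ctrl
print(ctrl.get_obs()["tool_pos"])
x=np.array([.366,-.93,0]);y=np.array([.93,.366,0]);z=np.array([0,0,1.])
H=np.r_[np.array([.4957,.1452])+.121*x[:2],.0375]
X=np.array([.292,-.956,0]);Y=np.array([.956,.292,0]);D=np.array([.540,.264,.0375])
def poly(s,h,ax,ay,th):
    e=-ax*np.cos(th)+z*np.sin(th)
    P=[h+e*r+ay*w for r,w in((.092,-.026),(.092,.026),(.118,.026),(.118,-.026))]
    W=np.linalg.inv(s["pose"]); r=cv2.Rodrigues(W[:3,:3])[0]
    return cv2.projectPoints(np.array(P),r,W[:3,3],s["K"],np.array([float(s["k1"]),0,0,0]))[0].reshape(-1,2).astype(np.int32)
for n in("scene","side"):
    s=ctrl.snapshot(n); o=load(n); cv2.imwrite(f"pics/{n}9.png",s["img"][:,:,::-1])
    for nm,h,ax,ay in(("next",H,x,y),("done",D,X,Y)):
        for th in(0,.5,1.,1.57,1.75,1.92):
            p=poly(s,h,ax,ay,th); m=np.zeros((400,640),np.uint8); cv2.fillPoly(m,[p],255)
            print(n,nm,th,p.mean(0).round(),"before",np.round(cv2.mean(o["img"],m)[:3]),"now",np.round(cv2.mean(s["img"],m)[:3]),"diff",np.round(np.mean(np.abs(s["img"].astype(int)-o["img"])[m>0]),1))
E
python3 chk.py
```

```text
[0.48911578 0.17046424 0.28556493]
scene next 0 [324. 232.] before [221. 206. 201.] now [106.  95.  84.] diff 115.4
scene next 0.5 [325. 214.] before [201. 197. 195.] now [65. 55. 44.] diff 143.1
scene next 1.0 [329. 194.] before [191. 180. 153.] now [82. 66. 53.] diff 107.6
scene next 1.57 [335. 174.] before [186. 177. 149.] now [100.  81.  64.] diff 89.8
scene next 1.75 [337. 170.] before [181. 174. 147.] now [108.  87.  70.] diff 81.0
scene next 1.92 [338. 168.] before [180. 174. 147.] now [113.  92.  73.] diff 76.2
scene done 0 [257. 292.] before [171. 157. 150.] now [203. 189. 183.] diff 40.2
scene done 0.5 [257. 273.] before [202. 178. 131.] now [206. 204. 199.] diff 46.5
scene done 1.0 [263. 250.] before [175. 156. 131.] now [202. 193. 164.] diff 32.3
scene done 1.57 [273. 227.] before [194. 171. 141.] now [197. 187. 159.] diff 12.9
scene done 1.75 [277. 222.] before [179. 166. 149.] now [196. 186. 158.] diff 23.4
scene done 1.92 [280. 218.] before [158. 149. 142.] now [196. 186. 158.] diff 36.7
side next 0 [335. 216.] before [200. 193. 183.] now [179. 168. 167.] diff 26.4
sid
[... 190 characters left out ...]
e [171. 163. 144.] now [176. 167. 154.] diff 17.4
side next 1.75 [316. 160.] before [172. 165. 147.] now [170. 161. 153.] diff 19.5
side next 1.92 [314. 159.] before [162. 159. 142.] now [168. 160. 152.] diff 26.7
side done 0 [337. 274.] before [181. 169. 168.] now [196. 186. 180.] diff 20.4
side done 0.5 [335. 252.] before [143. 132. 114.] now [193. 193. 185.] diff 60.4
side done 1.0 [330. 229.] before [179. 170. 154.] now [191. 183. 163.] diff 16.4
side done 1.57 [321. 209.] before [185. 180. 172.] now [170. 154. 146.] diff 28.3
side done 1.75 [318. 206.] before [173. 166. 158.] now [158. 143. 130.] diff 27.7
side done 1.92 [316. 204.] before [171. 163. 155.] now [154. 140. 124.] diff 27.6
```

```bash
python3 -c "
from h import *
print(rel((.40,-.25,.36),-68.5,40))"
```

```text
(array([32.17, 23.57, 16.93]), array([0.2, 0.1, 0.3]))
```

>>> {"fn": "send_rows", "kwargs": {
  "plan": [
    [[4,0,-4,0,0,0],[32,23.5,17,0,0,0],[32,23.5,17,0,0,0],[32,23.5,17,0,0,0],[32,23.5,17,0,0,0],[32,23.5,17,0,0,0],[32,23.5,17,0,0,0],[32,23.5,17,0,0,0]]
  ]
}}

```text
clock: 11.77
tool_pos: [0.4263, -0.1241, 0.3468]
orientation: [179.4, -40.0, -68.1]
force: [0.4, -1.7, 0.2]
opening: 0.0004
gripper_force: 0.0
```

>>> {"fn": "send_rows", "kwargs": {
  "plan": [
    [[10,7,5,0,0,0],[10,7,5,0,0,0],[10,7,5,0,0,0],[10,7,5,0,0,0],[10,7,5,0,0,0],[10,7,5,0,0,0],[10,7,5,0,0,0],[10,7,5,0,0,0]]
  ]
}}

```text
clock: 12.43
tool_pos: [0.4031, -0.2476, 0.3736]
orientation: [179.4, -40.0, -68.0]
force: [0.6, -0.5, -0.3]
opening: 0.001
gripper_force: 0.0
```

```bash
python3 chk.py
```

```text
[ 0.40313352 -0.2475946   0.37355084]
scene next 0 [324. 232.] before [221. 206. 201.] now [157. 138. 138.] diff 66.1
scene next 0.5 [325. 214.] before [201. 197. 195.] now [188. 161. 138.] diff 45.5
scene next 1.0 [329. 194.] before [191. 180. 153.] now [186. 164. 135.] diff 13.3
scene next 1.57 [335. 174.] before [186. 177. 149.] now [174. 157. 135.] diff 21.1
scene next 1.75 [337. 170.] before [181. 174. 147.] now [151. 140. 130.] diff 34.3
scene next 1.92 [338. 168.] before [180. 174. 147.] now [144. 134. 128.] diff 39.9
scene done 0 [257. 292.] before [171. 157. 150.] now [206. 192. 186.] diff 44.0
scene done 0.5 [257. 273.] before [202. 178. 131.] now [186. 184. 179.] diff 37.6
scene done 1.0 [263. 250.] before [175. 156. 131.] now [182. 173. 146.] diff 17.9
scene done 1.57 [273. 227.] before [194. 171. 141.] now [178. 169. 142.] diff 8.5
scene done 1.75 [277. 222.] before [179. 166. 149.] now [177. 168. 142.] diff 18.6
scene done 1.92 [280. 218.] before [158. 149. 142.] now [177. 168. 141.] diff 25.7
side next 0 [335. 216.] before [200. 193. 183.] now [175. 162. 162.] diff 29.
[... 195 characters left out ...]
e [171. 163. 144.] now [173. 164. 152.] diff 16.8
side next 1.75 [316. 160.] before [172. 165. 147.] now [167. 158. 150.] diff 19.2
side next 1.92 [314. 159.] before [162. 159. 142.] now [165. 157. 149.] diff 26.4
side done 0 [337. 274.] before [181. 169. 168.] now [209. 199. 193.] diff 31.2
side done 0.5 [335. 252.] before [143. 132. 114.] now [196. 195. 185.] diff 62.2
side done 1.0 [330. 229.] before [179. 170. 154.] now [188. 180. 160.] diff 15.0
side done 1.57 [321. 209.] before [185. 180. 172.] now [167. 151. 143.] diff 30.2
side done 1.75 [318. 206.] before [173. 166. 158.] now [154. 140. 127.] diff 30.0
side done 1.92 [316. 204.] before [171. 163. 155.] now [150. 137. 121.] diff 30.1
```

The numbers show the grey plate at the 1.92 rad position of case_next, and the pinkish plate at the shut position of case_done. The arm is clear, so I'm handing in.

```bash
python3 -c "
from plant import ctrl
print(ctrl.close_job())"
```

```text
the job is handed in; nothing more can be done
None
```

I pushed the open case's lid shut, flipped the other lid past upright onto its stop, and handed the job in at about 12.5 s; no verdict came back. I had used up the picture views, so the final check of the opened lid rests on plate-colour measurements from both cameras.

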